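# Step a plywood plaque under the marking pointer

### The job

Lock the plywood plaque on the slide table by pressing the raised steel strap down until its catch holds it shut. Then move the table by its leaning handle until the pointer stands over the middle of the round dark mark, stop there for about a second, go on to the middle of the bar-shaped dark mark, and leave it standing there. Keep clear of the pointer stand and its lamp bar, and do not disturb the other things on the bench.

Things in the scene. Friction and masses are not known exactly. Their poses are not given: they have to be found in the camera images.
- stage: Grey base plate of the x-y slide table, 300 (x) x 240 (y) x 18 mm, fixed to the bench. Origin: middle of its underside. Its x axis runs along the lower slide, y along the upper slide, z is up. Its -x side, where the handle is, faces the robot's left (world +y) and its +y side away from the robot. Base, slides and carrier all keep this yaw.
- saddle (a joint): Lower slide of the table, along the base's x axis, m; range -0.070 to 0.045; grows away from the handle's side. Stays where left (about 2.5 N to move).
- carrier (a joint): Upper slide, carrying the aluminium top plate, along the base's y axis, m; range -0.050 to 0.050. Stays where left (about 2.5 N to move). At both joints 0 the plaque's centre is over the base's origin. Top of the plate is at z = 68 mm.
- handle_grip (a point): Grip point on the handle: a round black bar, 16 mm in diameter, rising from the -x edge of the top plate and leaning 35 degrees from vertical towards base -x. It ends 22 mm past this point; the plate is 32 mm below it. Axes as the base's. Because of the lamp bar above, an upright gripper has no room at the marks; one leaning back like the handle (about 40 degrees) has.
- strap (a joint): Hinged steel hold-down strap, rad: 0 fully down, 0.4 to 0.55 as found (sprung open). Hinge axis along the base's x, at the strap's +y end; its free end swings up. At about 0.04 its nose passes a sprung catch (about 5 to 10 N downward at the free end), below which the catch holds it.
- strap_end (a point): Free (-y) end of the strap, middle of its upper face. The strap is a flat bar 18 mm wide (x), 5 mm thick, 132 mm long; its middle line is 47 mm from the plaque's centre, towards the handle. When shut this upper face is at z = 83.5 mm. Own y axis runs along the strap to the hinge.
- strap_hinge (a point): Hinge axis of the strap, 134 mm from strap_end; axes turn with the strap.
- mark_round (a point): Centre of the round dark steel mark, 20 mm in diameter, on the upper face (z = 78 mm) of the plywood plaque, a disc 110 mm in diameter lying in the carrier; 23 mm from the disc's centre. The disc may lie turned any way.
- mark_bar (a point): Centre of the bar-shaped dark steel mark, 30 x 8 mm, on the same plaque, 23 mm from its centre, across from the round mark.
- pointer_tip (a point): Tip of the fixed steel pointer that hangs over the table, at z = 88 mm: 10 mm above the plaque, 4.5 mm above the shut strap.
- pointer_stand: Fixed stand of pointer and lamp bar. Origin on the bench under the pointer tip, axes as the base's. In its frame, mm: white lamp bar x -95 to -69, y -120 to 120, z 255 to 277; beam along x at y 104 to 126, z 255 to 277, x -80 to 230; column 24 thick at (215, 115), foot 90 square; pointer rod 10 thick up to z 208, held by a 12 thick bracket to the beam at x 70.
- flask: Bystander, not part of the job (sizes in mm): green metal drinking flask, 68 dia x 200 tall. Origin: middle of its underside.
- mug: Bystander, not part of the job (sizes in mm): steel mug, 80 dia x 85 tall. Origin: middle of its underside.
- spare: Bystander, not part of the job (sizes in mm): spare plain plywood disc without marks, 110 dia x 10, lying on the bench beside the slide table. Origin: middle of its underside.
- driver: Bystander, not part of the job (sizes in mm): screwdriver lying on the bench. Origin: in its handle/shaft line, underside.
- lantern: Bystander, not part of the job (sizes in mm): camping lantern, 90 dia x 150 tall. Origin: middle of its underside.
- carton: Bystander, not part of the job (sizes in mm): small cardboard carton 120x90x70. Origin: middle of its underside.
- whetstone: Bystander, not part of the job (sizes in mm): grey sharpening stone 150x50x25. Origin: middle of its underside.

How it is judged (in metres and radians):
On the way, in this order (a step that is already met when the one before it is completed fails the run):
1. the strap is pressed down past its catch (joint under 0.03 rad for 0.3 s) (value of joint strap below 0.03 rad), for 0.3 s.
2. the round mark stands still under the pointer within 4 mm for 0.5 s, strap shut (horizontal distance between mark_round and pointer_tip below 0.004 m and value of joint strap below 0.03 rad and velocity of joint saddle between -0.01 and 0.01 m/s and velocity of joint carrier between -0.01 and 0.01 m/s), for 0.5 s.
3. the bar-shaped mark stands still under the pointer within 4 mm for 0.5 s, strap shut (horizontal distance between mark_bar and pointer_tip below 0.004 m and value of joint strap below 0.03 rad and velocity of joint saddle between -0.01 and 0.01 m/s and velocity of joint carrier between -0.01 and 0.01 m/s), for 0.5 s.
At the end, for the whole second after the job is handed in: The bar-shaped mark's centre is within 4 mm (horizontally) of the pointer tip, the slides are at rest (under 0.01 m/s), and the strap is held shut by its catch (under 0.03 rad) (all of step 3); the robot touches nothing.
It fails at once if the robot pushes on the pointer stand or its lamp bar with more than 6 N (contact force between any of the arm, the fingers and pointer_stand above 6 N).
It fails at once if a bystander is moved more than 30 mm (distance of any of flask, mug, spare, driver, lantern, carton, whetstone from where it was at the start of the episode above 0.03 m).
It also fails if it takes over 54 s, if anything falls off the work surface, if the arm or the gripper's body presses on something with over 40 N, if the wrist force passes 120 N, or if a joint passes its speed limit or range.

### The arm

A 6-joint arm with a two-finger parallel gripper is mounted at the origin on the work surface. World frame = base frame: x ahead of the robot, y to its left, z up, the work surface at z = 0. Lengths are in m, angles in degrees, forces in N, time in s.
With the tool pointing down it reaches from about 0.35 to 0.875 m from the base axis. Payload 4.2 kg.
Tool frame: the origin (TCP) lies at the very end of the fingers, on their centre line; the grasp point (between the pads) lies 19 mm behind it; z points along the fingers, y is the line along which they close (so a half turn about z gives the same grasp; the last joint's range is limited). The gripper opens to 87 mm and grips with 3 to 60 N. Pads are 19 mm wide; open, the fingers measure 117 mm over their backs; the gripper's body (75 mm by 190 mm) begins 51 mm behind the grasp point.
Start: joints at [-59.725, 22.042, 0.453, 0, -68.411, -14.817], TCP at [0.167, -0.602, 0.223] pointing down, gripper open.
Joint ranges: [-179.83, 179.83], [-69.29, 118.12], [-61.27, 80.66], [-181.25, 117.63], [-171.15, -9.14], [-177.46, 177.46]. Speed limits (degrees/s): [159.86, 159.86, 180, 180, 180, 180].

### API

Orientations are given as a 3x3 rotation matrix whose columns are the frame's x, y, z axes.
In Python, from station import r gives the robot as it stands.
- The arm moves only by the tool jog_arm, never from a script. Its argument "plan" is text: rows parted by semicolons, each of 7 numbers parted by spaces: the shift along the tool's x, y, z normalised to -1 to 1, where 1 is 0.025 m, then the turn, a rotation vector about the tool's x, y, z normalised to -1 to 1, where 1 is 8 degrees, then the closure, from -1 (fully open) to 1 (shut). A call has exactly 10 rows; each row shifts and turns the commanded pose from where the row before left it, along the tool's axes as they then stand; what a row does not reach is not made up. A row lasts 1/10 s, in which the tool goes at most 50 mm and 8.59 degrees, less where a joint would pass 70% of its speed; a pose out of reach is approached as far as the arm can. A call with a number of a shift or a turn outside -1 to 1 is refused whole. A call with a gripper value outside its range is refused whole. The fingers move at their own pace and stop on an object; the grip force is fixed at half the most. Time passes only in rows, so rows that do not move let the fingers close, or fill a call up. It gives the time, the measured TCP pose, the force, the opening and the grip force at its end, in the units of the state.
- r.sense(): the state, without advancing time (a new reading comes with each control period).
- r.capture(name): name is "side" or "top" or "wrist"; returns (picture, depth): 420x560x3 uint8, red, green, blue; 420x560 float32, m along the optical axis (not along the pixel's ray), 0 where there is no reading.
- r.get_calibration(name): a dict with "mtx" (3x3 intrinsics, pixels), "extrinsics" (4x4, takes a point from camera to world coordinates). Camera axes: x right, y up, looking along -z (the intrinsics and any distortion apply to the point x, -y, -z); pixel columns grow to the right and rows downward; lengths in m; the calibration is good to about 2 mm. The wrist camera is an equidistant fisheye: a pixel r from the principal point sees the ray r / f radians off the axis. A picture is of the moment at which its call begins: read the wrist's pose just before it. get_calibration takes no time and is no camera call; for the wrist camera it gives the pose at the moment of the call.
- r.finish_job(): hands the job in; it is judged then, once.
The state is a dict: "time_s": time; "joints": joint angles; "joint_velocities": joint speeds; "effort": joint torques, N m; "tcp_pos": TCP position; "ee_rot": TCP orientation; "wrist_force": force on the tool from outside, world axes, zero at the start; "moment": the same for the moment, N m; "gripper_width": opening from 0.0 (shut) to 1.0 (fully open); "gripper_force": force on a finger pad.
Only numpy, scipy, OpenCV 4.12 (cv2) and the standard library are available. Lean on these libraries where they do the work, as an engineer would, in place of code of your own. Each camera call takes 0.05 s, during which the arm holds its last target. There are 200 camera calls.

## Working session

There is one attempt and no reset: what is moved stays moved. The work goes in short steps, Python scripts to look and compute and a tool call to move; the robot and the scene stay as the last step left them, time stands still between calls to the robot, and variables do not carry over. Pictures are saved under pics/ and viewed, at most 10 in all, crops included, and the job is handed in when it is done.

Besides the shell and the picture viewer there is one more tool, called after "Request:" as name(argument=value, ...) on one line, values as JSON. jog_arm: Moves the arm, as the interface text tells. Scaled input: -1 to 1 covers 0.025 m each way for a shift and 8 degrees each way for a turn. Its arguments: {"type":"object","properties":{"plan":{"type":"string"}},"required":["plan"]}

```bash
ls; mkdir -p pics
python3 - <<'E'
from station import r
import cv2,numpy as np
s=r.sense();print(s['time_s'],s['tcp_pos'],s['ee_rot'],s['gripper_width'])
for n in("side","top"):
    p,d=r.capture(n);c=r.get_calibration(n);print(n,c)
    cv2.imwrite(f"pics/{n}0.png",p[:,:,::-1]);np.savez(f"pics/{n}0.npz",p=p,d=d,K=c['mtx'],E=c['extrinsics'])
E
```

```text
pics
0.0 [ 0.16644218 -0.60180829  0.22145591] [[-9.63859755e-01 -2.66409214e-01 -7.09953319e-04]
 [-2.66410129e-01  9.63857502e-01  2.08792995e-03]
 [ 1.28050056e-04  2.20161041e-03 -9.99997568e-01]] 0.9992495796110341
side {'mtx': array([[437.41258575,   0.        , 276.76964825],
       [  0.        , 437.41258575, 200.03825795],
       [  0.        ,   0.        ,   1.        ]]), 'extrinsics': array([[-0.75707754,  0.39660948, -0.51916713, -0.07342922],
       [-0.6533242 , -0.4608614 ,  0.60064487,  0.65564648],
       [-0.00104264,  0.7939192 ,  0.60802238,  0.82524538],
       [ 0.        ,  0.        ,  0.        ,  1.        ]])}
top {'mtx': array([[512.3043905 ,   0.        , 272.52656703],
       [  0.        , 512.3043905 , 218.82915408],
       [  0.        ,   0.        ,   1.        ]]), 'extrinsics': array([[-0.01693822,  0.99068125, -0.13514349,  0.37080725],
       [-0.99984479, -0.01743781, -0.0025138 , -0.04148561],
       [-0.00484698,  0.13507994,  0.99082285,  1.2870634 ],
       [ 0.        ,  0.        ,  0.        ,  1.        ]])}
```

View pics/top0.png

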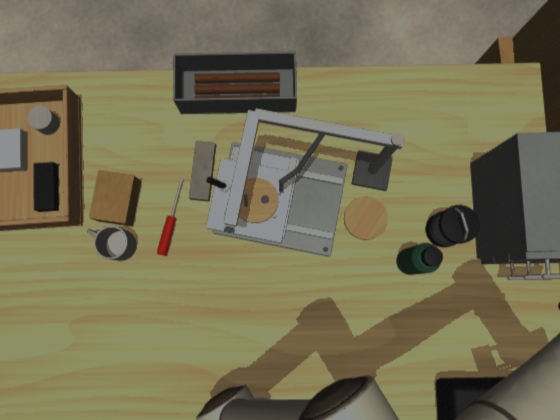

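View pics/side0.png

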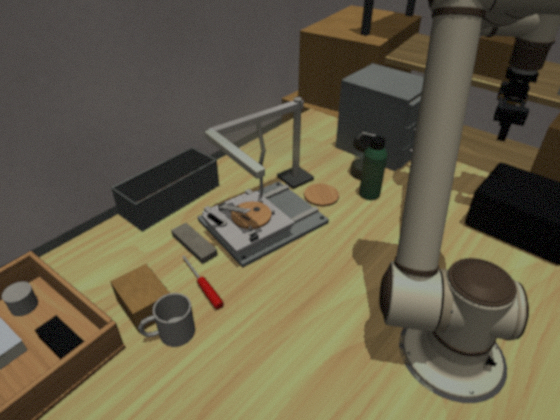

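The top view shows the stage around (280,200), the lamp bar from (252,112) to (232,222), the handle at (216,182) and the disc near (258,200). The side view shows the disc at (253,213) and the strap near (240,215). I'll enlarge both.

Run:
```python
import cv2,numpy as np
a=np.load('pics/top0.npz')['p'][100:265,190:415];b=np.load('pics/side0.npz')['p'][90:270,185:345]
def f(i,s): return np.clip(cv2.resize(i,None,fx=s,fy=s,interpolation=cv2.INTER_CUBIC).astype(float)*1.4,0,255).astype(np.uint8)
A=f(a,3.5);cv2.imwrite('pics/topz.png',A[:,:,::-1]);cv2.imwrite('pics/sidez.png',f(b,3.3)[:,:,::-1])
```

```text
(no output)
```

View pics/topz.png

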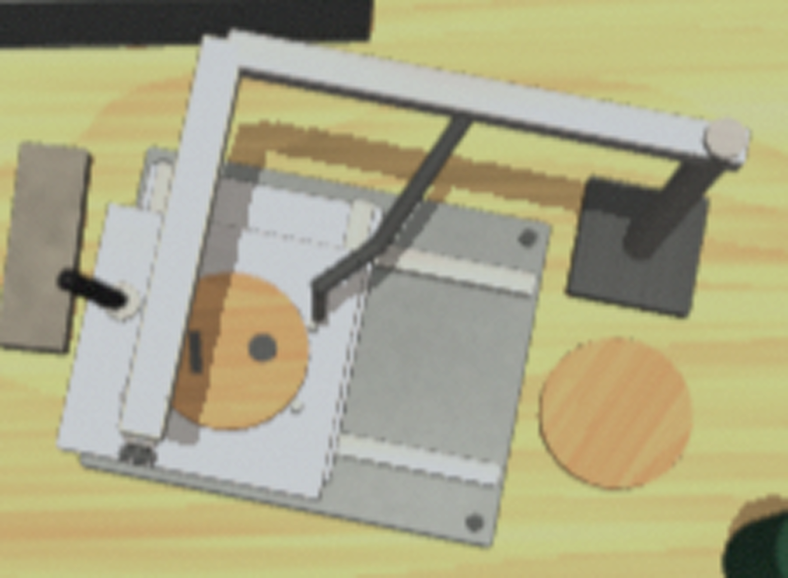

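View pics/sidez.png

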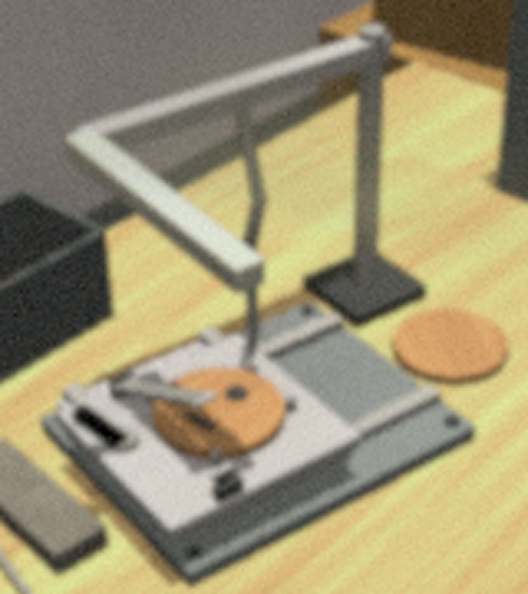

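The zooms show the round mark at topz (262,348), the bar mark at (195,352), the pointer tip near (318,318), the handle from (70,280) to (125,298), the catch block at (137,455), and the strap raised under the lamp bar in the side view. Next I'll measure them.

```bash
cat > h.py <<'E'
import numpy as np,cv2
def ray(K,E,u,v):
    d=np.array([(u-K[0,2])/K[0,0],-(v-K[1,2])/K[1,1],-1.]);return E[:3,3],E[:3,:3]@d
def onz(K,E,u,v,z):
    o,d=ray(K,E,u,v);return o+d*(z-o[2])/d[2]
def ondepth(K,E,u,v,dep):
    o,d=ray(K,E,u,v);return o+d*dep
def two(a,b):
    (o,d),(p,e)=a,b;t,s=np.linalg.lstsq(np.c_[d,-e],p-o,rcond=None)[0];A=o+t*d;B=p+s*e;return (A+B)/2,np.linalg.norm(A-B)
def proj(K,E,P):
    c=E[:3,:3].T@(np.asarray(P)-E[:3,3]);return K[0,0]*c[0]/-c[2]+K[0,2],K[1,1]*-c[1]/-c[2]+K[1,2]
E
python3 - <<'E'
from h import *
np.set_printoptions(precision=4,suppress=True)
T=np.load('pics/top0.npz');S=np.load('pics/side0.npz')
tz=lambda x,y:(190+(x+.5)/3.5-.5,100+(y+.5)/3.5-.5); sz=lambda x,y:(185+(x+.5)/3.3-.5,90+(y+.5)/3.3-.5)
def O(p,z):return onz(T['K'],T['E'],*tz(*p),z)
for n,p,z in [('TR',(550,228),.018),('BR',(490,547),.018),('BL',(83,463),.018),('TL',(148,150),.018),('round',(262,348),.078),('bar',(195,352),.078),('lamp nearL',(122,436),.277),('lamp nearR',(163,440),.277),('carrierBR',(320,497),.068),('carrierBL',(60,447),.068),('catch',(137,455),.08),('colcorner',(726,138),.277)]:print(n,O(p,z))
print('tip',two(ray(T['K'],T['E'],*tz(318,320)),ray(S['K'],S['E'],*sz(248,366))), O((318,320),.088),onz(S['K'],S['E'],*sz(248,366),.088))
print('round',two(ray(T['K'],T['E'],*tz(262,348)),ray(S['K'],S['E'],*sz(236,393))))
for p in [(120,380),(150,387),(180,392),(205,397),(212,397)]:
    u,v=sz(*p);print('strap',p,ondepth(S['K'],S['E'],u,v,S['d'][round(v),round(u)]))
for nm,A,B in(('handle top end',(68,278),(80,410)),('bot',(125,298),(128,442))):
    print(nm,two(ray(T['K'],T['E'],*tz(*A)),ray(S['K'],S['E'],*sz(*B))))
# discs by colour
for z,(x0,y0,x1,y1),n in((.01,(340,190,390,245),'spare'),(.078,(228,170,285,230),'disc')):
    hsv=cv2.cvtColor(T['p'],cv2.COLOR_RGB2HSV)[y0:y1,x0:x1];print(n,hsv[25,25])
# marks subpixel: dark weights around
g=T['p'].astype(float).sum(2)
for n,p,w in(('round',(262,348),6),('bar',(195,352),7)):
    u,v=map(round,tz(*p));print(n,u,v);print(g[v-w:v+w+1,u-w:u+w+1].astype(int))
E
```

```text
TR [ 0.6788 -0.2288  0.018 ]
BR [ 0.4488 -0.178   0.018 ]
BL [0.5135 0.1098 0.018 ]
TL [0.7424 0.062  0.018 ]
round [ 0.5838 -0.02    0.078 ]
bar [0.5818 0.0259 0.078 ]
lamp nearL [0.4995 0.0567 0.277 ]
lamp nearR [0.4968 0.0334 0.277 ]
carrierBR [ 0.4818 -0.0579  0.068 ]
carrierBL [0.5192 0.1196 0.068 ]
catch [0.5114 0.0658 0.08  ]
colcorner [ 0.6676 -0.2946  0.277 ]
tip (array([ 0.6053, -0.058 ,  0.0698]), np.float64(0.0026820040218644855)) [ 0.6007 -0.0585  0.088 ] [ 0.5901 -0.0402  0.088 ]
round (array([ 0.5848, -0.0197,  0.0741]), np.float64(0.00078545921937987))
strap (120, 380) [0.6618 0.0395 0.0838]
strap (150, 387) [0.6211 0.043  0.0995]
strap (180, 392) [0.5763 0.052  0.123 ]
strap (205, 397) [0.5382 0.0622 0.1442]
strap (212, 397) [0.5345 0.0585 0.1438]
handle top end (array([0.6285, 0.1092, 0.1122]), np.float64(0.002275576331368393))
bot (array([0.622 , 0.0738, 0.0609]), np.float64(0.0045802649119996595))
spare [ 17 120 142]
disc [ 17 122 138]
round 264 199
[[336 337 335 334 333 334 331 334 332 332 332 331 331]
 [329 330 332 330 327 325 324 322 322 329 331 331 334]
 [334 
[... 857 characters left out ...]
0 293]
 [435 434 430 382 211 203 144 128 135 173 216 220 219 234 321]
 [432 435 424 352 206 203 147 126 132 173 216 214 219 245 321]
 [435 433 421 300 205 210 145 128 133 178 216 216 232 300 332]
 [435 431 412 250 204 216 158 131 134 177 217 222 239 326 337]
 [434 433 404 224 204 214 160 133 136 177 213 221 232 325 331]
 [436 430 380 217 208 209 158 133 133 162 216 215 234 319 331]
 [433 422 330 200 215 215 159 135 132 154 214 223 242 321 334]
 [437 416 266 195 220 219 171 134 136 160 212 231 296 330 329]
 [433 407 234 203 224 219 176 143 134 166 222 242 325 340 341]
 [429 396 216 219 229 223 198 177 168 183 225 246 331 343 344]
 [429 365 213 222 234 234 223 216 216 218 225 245 331 342 342]]
```

Run:
```python
from h import *
T=np.load('pics/top0.npz');S=np.load('pics/side0.npz')
for n,A in(('T',T),('S',S)):
    for P in([.600,-.059,.088],[.597,-.061,.088],[.600,-.059,.200]):print(n,P,proj(A['K'],A['E'],P))
a=cv2.resize(T['p'][176:204,266:302],None,fx=11,fy=11,interpolation=cv2.INTER_CUBIC)
b=cv2.resize(S['p'][170:212,240:276],None,fx=11,fy=11,interpolation=cv2.INTER_CUBIC)
H=max(a.shape[0],b.shape[0]);a=cv2.copyMakeBorder(a,0,H-a.shape[0],0,4,cv2.BORDER_CONSTANT)
cv2.imwrite('pics/tip.png',np.clip(np.hstack([a,b])[:,:,::-1]*1.2,0,255))
```

```text
T [0.6, -0.059, 0.088] (np.float64(280.6971942358069), np.float64(191.34646889262814))
T [0.597, -0.061, 0.088] (np.float64(281.56200165883433), np.float64(192.57203065949824))
T [0.6, -0.059, 0.2] (np.float64(281.26451564821383), np.float64(181.59892826946387))
S [0.6, -0.059, 0.088] (np.float64(261.7368209822528), np.float64(196.07162652466127))
S [0.597, -0.061, 0.088] (np.float64(263.0081652420047), np.float64(196.16606900317316))
S [0.6, -0.059, 0.2] (np.float64(260.80950381366017), np.float64(162.28108971373476))[ WARN:0@0.037] global loadsave.cpp:1063 imwrite_ Unsupported depth image for selected encoder is fallbacked to CV_8U.
```

View pics/tip.png

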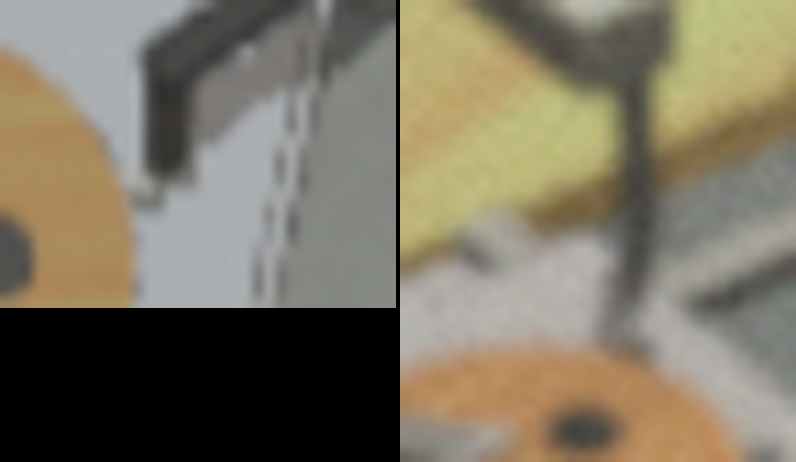

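The tip crop shows the pointer's lower end at top pixel (281,191.5) and side pixel (261,196), so the tip is at about (0.601, -0.059). Next I'll write the pose-to-rows helper and plan the strap press.

```bash
cat >> h.py <<'E'
from scipy.spatial.transform import Rotation as Ro
YAW=np.radians(12.6);bx=np.array([-np.sin(YAW),-np.cos(YAW),0]);by=np.array([np.cos(YAW),-np.sin(YAW),0]);up=np.array([0,0,1.])
def frame(z,y):
    z=z/np.linalg.norm(z);y=y/np.linalg.norm(y);return np.c_[np.cross(y,z),y,z]
t=np.radians(55);RP=frame(by*np.sin(t)-up*np.cos(t),-bx)
t=np.radians(40);RH=frame(bx*np.sin(t)-up*np.cos(t),-by)
def rows(p,R,p2,R2,g,n=None):
    p,p2=np.array(p),np.array(p2);rv=Ro.from_matrix(R.T@R2).as_rotvec(degrees=True)
    if n is None:n=int(max(1,np.ceil(max(np.linalg.norm(p2-p)/.0245,np.linalg.norm(rv)/7.9))))
    dR=Ro.from_rotvec(rv/n,degrees=True).as_matrix();Rk=R;out=[]
    for k in range(n):
        s=Rk.T@(p2-p)/n/.025;out.append(' '.join('%g'%round(x,2) for x in [*s,*(rv/n/8)])+f' {g}');Rk=Rk@dR
    print(n,'rows');print(';\n'.join(out))
E
python3 - <<'E'
from h import *;from station import r
s=r.sense();p,R=s['tcp_pos'],s['ee_rot']
E=r.get_calibration('wrist')['extrinsics'];print('cam in tool',R.T@(E[:3,3]-p),R.T@-E[:3,2])
a=[.36,-.25,.30];rows(p,R,a,RP,1);rows(a,RP,[.463,.078,.227],RP,1)
E
```

```text
cam in tool [ 0.0759704  -0.00051709 -0.1625192 ] [-2.79148602e-01 -3.32226887e-04  9.60247857e-01]
17 rows
-0.66 0.68 -0.18 0.1 -0.4 0.19 1;
-0.65 0.69 -0.16 0.1 -0.4 0.19 1;
-0.64 0.71 -0.13 0.1 -0.4 0.19 1;
-0.63 0.72 -0.11 0.1 -0.4 0.19 1;
-0.61 0.74 -0.08 0.1 -0.4 0.19 1;
-0.6 0.75 -0.06 0.1 -0.4 0.19 1;
-0.58 0.77 -0.04 0.1 -0.4 0.19 1;
-0.56 0.78 -0.02 0.1 -0.4 0.19 1;
-0.54 0.8 0 0.1 -0.4 0.19 1;
-0.52 0.81 0.02 0.1 -0.4 0.19 1;
-0.5 0.82 0.04 0.1 -0.4 0.19 1;
-0.47 0.84 0.05 0.1 -0.4 0.19 1;
-0.44 0.85 0.07 0.1 -0.4 0.19 1;
-0.42 0.86 0.08 0.1 -0.4 0.19 1;
-0.39 0.88 0.09 0.1 -0.4 0.19 1;
-0.36 0.89 0.1 0.1 -0.4 0.19 1;
-0.33 0.9 0.11 0.1 -0.4 0.19 1
15 rows
0.12 0.91 0.17 0 0 0 1;
0.12 0.91 0.17 0 0 0 1;
0.12 0.91 0.17 0 0 0 1;
0.12 0.91 0.17 0 0 0 1;
0.12 0.91 0.17 0 0 0 1;
0.12 0.91 0.17 0 0 0 1;
0.12 0.91 0.17 0 0 0 1;
0.12 0.91 0.17 0 0 0 1;
0.12 0.91 0.17 0 0 0 1;
0.12 0.91 0.17 0 0 0 1;
0.12 0.91 0.17 0 0 0 1;
0.12 0.91 0.17 0 0 0 1;
0.12 0.91 0.17 0 0 0 1;
0.12 0.91 0.17 0 0 0 1;
0.12 0.91 0.17 0 0 0 1
```

Request:
jog_arm(plan="-0.66 0.68 -0.18 0.1 -0.4 0.19 1;-0.65 0.69 -0.16 0.1 -0.4 0.19 1;-0.64 0.71 -0.13 0.1 -0.4 0.19 1;-0.63 0.72 -0.11 0.1 -0.4 0.19 1;-0.61 0.74 -0.08 0.1 -0.4 0.19 1;-0.6 0.75 -0.06 0.1 -0.4 0.19 1;-0.58 0.77 -0.04 0.1 -0.4 0.19 1;-0.56 0.78 -0.02 0.1 -0.4 0.19 1;-0.54 0.8 0 0.1 -0.4 0.19 1;-0.52 0.81 0.02 0.1 -0.4 0.19 1")

```text
time_s: 1.1
tcp_pos: [0.2803, -0.3942, 0.2691]
ee_rot: [[-0.841, 0.022, 0.541], [-0.013, 0.998, -0.061], [-0.542, -0.058, -0.839]]
wrist_force: [-0.0, -0.1, -0.4]
gripper_width: 0.173
gripper_force: 0.0
```

Request:
jog_arm(plan="-0.5 0.82 0.04 0.1 -0.4 0.19 1;-0.47 0.84 0.05 0.1 -0.4 0.19 1;-0.44 0.85 0.07 0.1 -0.4 0.19 1;-0.42 0.86 0.08 0.1 -0.4 0.19 1;-0.39 0.88 0.09 0.1 -0.4 0.19 1;-0.36 0.89 0.1 0.1 -0.4 0.19 1;-0.33 0.9 0.11 0.1 -0.4 0.19 1;0.12 0.91 0.17 0 0 0 1;0.12 0.91 0.17 0 0 0 1;0.12 0.91 0.17 0 0 0 1")

```text
time_s: 2.1
tcp_pos: [0.3509, -0.2411, 0.2824]
ee_rot: [[-0.602, 0.211, 0.77], [0.131, 0.977, -0.166], [-0.788, 0.001, -0.616]]
wrist_force: [6.2, -2.9, 3.5]
gripper_width: 0.001
gripper_force: 0.0
```

Run:
```python
from h import *;from station import r
np.set_printoptions(precision=3,suppress=True)
s=r.sense();p,R=s['tcp_pos'],s['ee_rot'];print(p,R,s['joints'],s['time_s'],s['wrist_force'])
a=[.463,.078,.227];rows(p,R,a,RP,1);rows(a,RP,[.543,.06,.170],RP,1)
```

```text
[ 0.351 -0.241  0.282] [[-0.602  0.211  0.77 ]
 [ 0.131  0.977 -0.166]
 [-0.788  0.001 -0.616]] [-13.048 -21.674 -50.569  -4.358  -9.137 -85.219] 2.1 [ 6.181 -2.884  3.486]
14 rows
0.05 0.96 0.19 0 -0.03 0 1;
0.05 0.96 0.19 0 -0.03 0 1;
0.05 0.96 0.19 0 -0.03 0 1;
0.05 0.96 0.19 0 -0.03 0 1;
0.06 0.96 0.19 0 -0.03 0 1;
0.06 0.96 0.19 0 -0.03 0 1;
0.06 0.96 0.19 0 -0.03 0 1;
0.06 0.96 0.19 0 -0.03 0 1;
0.06 0.96 0.19 0 -0.03 0 1;
0.06 0.96 0.19 0 -0.03 0 1;
0.06 0.96 0.19 0 -0.03 0 1;
0.06 0.96 0.19 0 -0.03 0 1;
0.06 0.96 0.19 0 -0.03 0 1;
0.06 0.96 0.18 0 -0.03 0 1
5 rows
-0 -0 0.8 0 0 0 1;
-0 -0 0.8 0 0 0 1;
-0 -0 0.8 0 0 0 1;
-0 -0 0.8 0 0 0 1;
-0 -0 0.8 0 0 0 1
```

```bash
sed -i 's/^t=np.radians(40)/t=np.radians(50)/' h.py
python3 - <<'E'
from h import *;from station import r
s=r.sense();p,R=s['tcp_pos'],s['ee_rot']
a=[.41,.13,.27];rows(p,R,a,RH,1,20)
E
```

```text
20 rows
0.05 0.75 -0.02 -0.01 0.49 -0.62 1;
-0.02 0.75 -0.01 -0.01 0.49 -0.62 1;
-0.08 0.75 -0.02 -0.01 0.49 -0.62 1;
-0.15 0.74 -0.02 -0.01 0.49 -0.62 1;
-0.21 0.72 -0.04 -0.01 0.49 -0.62 1;
-0.27 0.7 -0.05 -0.01 0.49 -0.62 1;
-0.32 0.68 -0.07 -0.01 0.49 -0.62 1;
-0.38 0.64 -0.09 -0.01 0.49 -0.62 1;
-0.42 0.61 -0.12 -0.01 0.49 -0.62 1;
-0.47 0.57 -0.15 -0.01 0.49 -0.62 1;
-0.5 0.53 -0.18 -0.01 0.49 -0.62 1;
-0.53 0.48 -0.22 -0.01 0.49 -0.62 1;
-0.56 0.44 -0.25 -0.01 0.49 -0.62 1;
-0.58 0.39 -0.29 -0.01 0.49 -0.62 1;
-0.59 0.34 -0.33 -0.01 0.49 -0.62 1;
-0.59 0.29 -0.37 -0.01 0.49 -0.62 1;
-0.59 0.24 -0.41 -0.01 0.49 -0.62 1;
-0.57 0.19 -0.45 -0.01 0.49 -0.62 1;
-0.56 0.14 -0.49 -0.01 0.49 -0.62 1;
-0.53 0.09 -0.52 -0.01 0.49 -0.62 1
```

Request:
jog_arm(plan="0.05 0.75 -0.02 -0.01 0.49 -0.62 1;-0.02 0.75 -0.01 -0.01 0.49 -0.62 1;-0.08 0.75 -0.02 -0.01 0.49 -0.62 1;-0.15 0.74 -0.02 -0.01 0.49 -0.62 1;-0.21 0.72 -0.04 -0.01 0.49 -0.62 1;-0.27 0.7 -0.05 -0.01 0.49 -0.62 1;-0.32 0.68 -0.07 -0.01 0.49 -0.62 1;-0.38 0.64 -0.09 -0.01 0.49 -0.62 1;-0.42 0.61 -0.12 -0.01 0.49 -0.62 1;-0.47 0.57 -0.15 -0.01 0.49 -0.62 1")

```text
time_s: 3.1
tcp_pos: [0.3834, -0.0671, 0.2832]
ee_rot: [[-0.853, -0.465, 0.237], [-0.519, 0.803, -0.294], [-0.054, -0.374, -0.926]]
wrist_force: [-0.1, 0.0, 0.3]
gripper_width: 0.006
gripper_force: 0.0
```

Request:
jog_arm(plan="-0.5 0.53 -0.18 -0.01 0.49 -0.62 1;-0.53 0.48 -0.22 -0.01 0.49 -0.62 1;-0.56 0.44 -0.25 -0.01 0.49 -0.62 1;-0.58 0.39 -0.29 -0.01 0.49 -0.62 1;-0.59 0.34 -0.33 -0.01 0.49 -0.62 1;-0.59 0.29 -0.37 -0.01 0.49 -0.62 1;-0.59 0.24 -0.41 -0.01 0.49 -0.62 1;-0.57 0.19 -0.45 -0.01 0.49 -0.62 1;-0.56 0.14 -0.49 -0.01 0.49 -0.62 1;-0.53 0.09 -0.52 -0.01 0.49 -0.62 1")

```text
time_s: 4.1
tcp_pos: [0.4197, 0.1178, 0.2822]
ee_rot: [[-0.187, -0.967, -0.172], [-0.637, 0.253, -0.728], [0.747, -0.026, -0.664]]
wrist_force: [0.0, -0.6, 0.1]
gripper_width: 0.006
gripper_force: 0.0
```

Run:
```python
from h import *;from station import r
np.set_printoptions(precision=3,suppress=True)
s=r.sense();p,R=s['tcp_pos'],s['ee_rot'];print(p,R,RH,s['joints'],s['time_s'],s['wrist_force'])
a=np.array([.505,.075,.195]);rows(p,R,a,RH,1);b=np.array([.5356,.0555,.165]);rows(a,RH,b,RH,1,3)
```

```text
[0.42  0.118 0.282] [[-0.187 -0.967 -0.172]
 [-0.637  0.253 -0.728]
 [ 0.747 -0.026 -0.664]] [[-0.14  -0.976 -0.167]
 [-0.627  0.218 -0.748]
 [ 0.766 -0.    -0.643]] [ 50.808  19.777 -16.416  19.286 -98.683 -71.148] 4.1 [ 0.016 -0.626  0.051]
6 rows
-0.36 -0.61 0.5 0.01 0.03 -0.05 1;
-0.36 -0.61 0.5 0.01 0.03 -0.05 1;
-0.36 -0.61 0.49 0.01 0.03 -0.05 1;
-0.35 -0.61 0.49 0.01 0.03 -0.05 1;
-0.35 -0.61 0.49 0.01 0.03 -0.05 1;
-0.35 -0.62 0.49 0.01 0.03 -0.05 1
3 rows
-0.2 -0.45 0.38 0 0 0 1;
-0.2 -0.45 0.38 0 0 0 1;
-0.2 -0.45 0.38 0 0 0 1
```

Request:
jog_arm(plan="-0.36 -0.61 0.5 0.01 0.03 -0.05 1;-0.36 -0.61 0.5 0.01 0.03 -0.05 1;-0.36 -0.61 0.49 0.01 0.03 -0.05 1;-0.35 -0.61 0.49 0.01 0.03 -0.05 1;-0.35 -0.61 0.49 0.01 0.03 -0.05 1;-0.35 -0.62 0.49 0.01 0.03 -0.05 1;-0.2 -0.45 0.38 0 0 0 1;-0.2 -0.45 0.38 0 0 0 1;-0.2 -0.45 0.38 0 0 0 1;0 0 0 0 0 0 1")

```text
time_s: 5.1
tcp_pos: [0.5358, 0.0539, 0.1644]
ee_rot: [[-0.146, -0.975, -0.17], [-0.629, 0.224, -0.744], [0.763, -0.002, -0.646]]
wrist_force: [0.0, 0.3, 0.1]
gripper_width: 0.003
gripper_force: 0.0
```

Run:
```python
from h import *;from station import r
s=r.sense();p,R=s['tcp_pos'],s['ee_rot'];print(p,s['joints'],s['time_s'],s['wrist_force'])
rows(p,R,[.5356,.0555,.100],RH,1,9)
imgs=[]
for n in('top','side'):
    q,d=r.capture(n);imgs.append(q)
a=cv2.resize(imgs[0][90:260,180:320],None,fx=2.9,fy=2.9,interpolation=3);b=cv2.resize(imgs[1][90:260,180:300],None,fx=2.9,fy=2.9,interpolation=3)
cv2.imwrite('pics/press.png',np.hstack([a,b])[:,:,::-1])
```

```text
[0.53575508 0.05391658 0.16440689] [ 38.0091665   32.81108804 -17.14612422  29.01481851 -83.48656331
 -66.01601562] 5.1 [0.00867911 0.33134566 0.08436617]
9 rows
-0.22 0 0.18 0 0 -0 1;
-0.22 0 0.18 0 0 -0 1;
-0.22 0 0.18 0 0 -0 1;
-0.22 0 0.18 0 0 -0 1;
-0.22 0 0.18 0 0 -0 1;
-0.22 0 0.18 0 0 -0 1;
-0.22 0 0.18 0 0 -0 1;
-0.22 0 0.18 0 0 -0 1;
-0.22 0 0.18 0 0 -0 1
```

View pics/press.png

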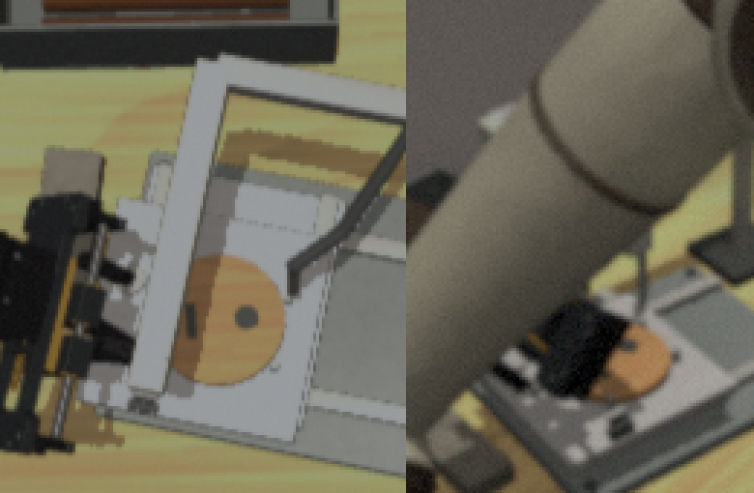

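The arm stands clear of the lamp, with the tool left of the bar at (170,300). On the way down, though, the gripper's body would come close to the handle at (115,268). I'll turn the lean 40° towards the robot first.

```bash
cat >> h.py <<'E'
t=np.radians(45);ps=np.radians(40);l=-bx*np.cos(ps)-by*np.sin(ps);w=by*np.cos(ps)-bx*np.sin(ps);RQ=frame(-l*np.sin(t)-up*np.cos(t),-w)
E
python3 - <<'E'
from h import *;from station import r
s=r.sense();p,R=s['tcp_pos'],s['ee_rot']
rows(p,R,[.536,.0555,.164],RQ,1,8);rows([0,0,.164],RQ,[0,0,.104],RQ,1,10)
E
```

```text
8 rows
-0.01 -0 0 0.46 -0.07 -0.43 1;
-0.01 -0 0 0.46 -0.07 -0.43 1;
-0.01 -0 0 0.46 -0.07 -0.43 1;
-0.01 -0 0 0.46 -0.07 -0.43 1;
-0.01 -0 0 0.46 -0.07 -0.43 1;
-0.01 -0 0 0.46 -0.07 -0.43 1;
-0.01 -0 0 0.46 -0.07 -0.43 1;
-0.01 -0 0 0.46 -0.07 -0.43 1
10 rows
-0.17 0 0.17 0 0 0 1;
-0.17 0 0.17 0 0 0 1;
-0.17 0 0.17 0 0 0 1;
-0.17 0 0.17 0 0 0 1;
-0.17 0 0.17 0 0 0 1;
-0.17 0 0.17 0 0 0 1;
-0.17 0 0.17 0 0 0 1;
-0.17 0 0.17 0 0 0 1;
-0.17 0 0.17 0 0 0 1;
-0.17 0 0.17 0 0 0 1
```

Request:
jog_arm(plan="0 0 0 0.46 -0.07 -0.43 1;-0.01 0 0 0.46 -0.07 -0.43 1;-0.01 0 0 0.46 -0.07 -0.43 1;-0.01 0 0 0.46 -0.07 -0.43 1;-0.01 0 0 0.46 -0.07 -0.43 1;-0.01 0 0 0.46 -0.07 -0.43 1;-0.01 0 0 0.46 -0.07 -0.43 1;-0.01 0 0 0.46 -0.07 -0.43 1;-0.1 0 0.1 0 0 0 1;-0.1 0 0.1 0 0 0 1")

```text
time_s: 6.2
tcp_pos: [0.5356, 0.0566, 0.1582]
ee_rot: [[0.325, -0.888, 0.326], [-0.628, -0.46, -0.628], [0.707, -0.0, -0.707]]
wrist_force: [-0.3, 0.1, 0.4]
gripper_width: 0.005
gripper_force: 0.0
```

Request:
jog_arm(plan="-0.17 0 0.17 0 0 0 1;-0.17 0 0.17 0 0 0 1;-0.17 0 0.17 0 0 0 1;-0.17 0 0.17 0 0 0 1;-0.17 0 0.17 0 0 0 1;-0.17 0 0.17 0 0 0 1;-0.17 0 0.17 0 0 0 1;-0.17 0 0.17 0 0 0 1;-0.1 0 0.1 0 0 0 1;0 0 0 0 0 0 1")

```text
time_s: 7.2
tcp_pos: [0.5353, 0.056, 0.1052]
ee_rot: [[0.328, -0.887, 0.324], [-0.626, -0.461, -0.629], [0.708, 0.003, -0.707]]
wrist_force: [-0.9, 0.5, 1.8]
gripper_width: -0.002
gripper_force: 0.8
```

Request:
jog_arm(plan="-0.08 0 0.08 0 0 0 1;-0.08 0 0.08 0 0 0 1;-0.08 0 0.08 0 0 0 1;-0.08 0 0.08 0 0 0 1;-0.06 0 0.06 0 0 0 1;-0.04 0 0.04 0 0 0 1;0 0 0 0 0 0 1;0 0 0 0 0 0 1;0 0 0 0 0 0 1;0 0 0 0 0 0 1")

```text
time_s: 8.2
tcp_pos: [0.5371, 0.0559, 0.0938]
ee_rot: [[0.323, -0.888, 0.328], [-0.624, -0.461, -0.631], [0.711, -0.001, -0.703]]
wrist_force: [0.1, -0.9, 9.5]
gripper_width: 0.006
gripper_force: 5.0
```

Request:
jog_arm(plan="-0.05 0 0.05 0 0 0 1;-0.05 0 0.05 0 0 0 1;-0.05 0 0.05 0 0 0 1;0 0 0 0 0 0 1;0 0 0 0 0 0 1;0 0 0 0 0 0 1;0 0 0 0 0 0 1;0 0 0 0 0 0 1;0 0 0 0 0 0 1;0 0 0 0 0 0 1")

```text
time_s: 9.2
tcp_pos: [0.538, 0.0559, 0.0899]
ee_rot: [[0.321, -0.888, 0.33], [-0.623, -0.46, -0.632], [0.713, -0.003, -0.701]]
wrist_force: [0.2, -0.7, 14.3]
gripper_width: 0.005
gripper_force: 7.8
```

Request:
jog_arm(plan="-0.05 0 0.05 0 0 0 1;-0.05 0 0.05 0 0 0 1;-0.05 0 0.05 0 0 0 1;0 0 0 0 0 0 1;0 0 0 0 0 0 1;0 0 0 0 0 0 1;0 0 0 0 0 0 1;0 0 0 0 0 0 1;0 0 0 0 0 0 1;0 0 0 0 0 0 1")

```text
time_s: 10.2
tcp_pos: [0.5399, 0.0556, 0.0887]
ee_rot: [[0.315, -0.888, 0.335], [-0.62, -0.46, -0.635], [0.718, -0.008, -0.696]]
wrist_force: [-2.2, 0.3, 27.6]
gripper_width: 0.005
gripper_force: 13.9
```

Request:
jog_arm(plan="0.2 0 -0.2 0 0 0 1;0.3 0 -0.3 0 0 0 1;0.4 0 -0.4 0 0 0 1;0.4 0 -0.4 0 0 0 1;0.4 0 -0.4 0 0 0 1;0 0 -0.8 0 0 0 1;0 0 -0.8 0 0 0 1;0 0 -0.8 0 0 0 -1;0 0 -0.8 0 0 0 -1;0 0 0 0 0 0 -1")

```text
time_s: 11.2
tcp_pos: [0.5103, 0.1089, 0.1983]
ee_rot: [[0.326, -0.886, 0.329], [-0.628, -0.463, -0.625], [0.706, -0.003, -0.708]]
wrist_force: [0.0, -0.9, 0.4]
gripper_width: 0.196
gripper_force: 0.0
```

Run:
```python
from h import *;from station import r
np.set_printoptions(precision=4,suppress=True)
s=r.sense();p,R=s['tcp_pos'],s['ee_rot'];print(p,s['time_s'],s['wrist_force'])
T=np.load('pics/top0.npz');tz=lambda x,y:(190+(x+.5)/3.5-.5,100+(y+.5)/3.5-.5)
e=onz(T['K'],T['E'],*tz(66,277),.118);b=onz(T['K'],T['E'],*tz(125,298),.070)
print('end',e,'grip',e+.0126*bx-up*.018,'base',b,b-.021*bx+up*.03)
c=r.get_calibration('wrist');q,d=r.capture('wrist');print(c['mtx'])
np.savez('pics/w1.npz',p=q,d=d,K=c['mtx'],E=c['extrinsics']);cv2.imwrite('pics/w1.png',q[:,:,::-1])
```

```text
[0.5103 0.1089 0.1983] 11.2 [ 0.0012 -0.9     0.3594]
end [0.627 0.109 0.118] grip [0.6243 0.0967 0.1   ] base [0.622  0.0744 0.07  ] [0.6266 0.0949 0.1   ]
[[325.1923   0.     284.009 ]
 [  0.     325.1923 205.466 ]
 [  0.       0.       1.    ]]
```

View pics/w1.png

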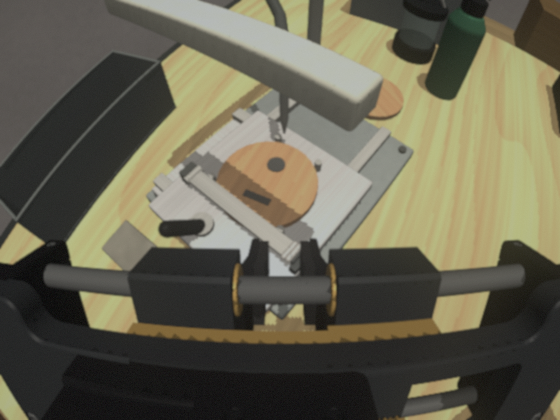

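The wrist view shows the strap lying flat from (190,175) to (298,255), the handle's end at (163,229), the pointer tip at (285,133), the round mark at (276,164) and the bar mark at (258,197). I'll check heights and triangulate.

```bash
cat >> h.py <<'E'
def fray(K,E,u,v):
    x,y=(u-K[0,2])/K[0,0],(v-K[1,2])/K[1,1];th=np.hypot(x,y);k=np.sin(th)/max(th,1e-9)
    return E[:3,3],E[:3,:3]@np.array([x*k,-y*k,-np.cos(th)])
E
python3 - <<'E'
from h import *;from station import r
np.set_printoptions(precision=4,suppress=True)
W=np.load('pics/w1.npz');T=np.load('pics/top0.npz');K,E,d=W['K'],W['E'],W['d']
def fz(u,v,z):
    o,q=fray(K,E,u,v);return o+q*(z-o[2])/q[2]
def fd(u,v):
    o,q=fray(K,E,u,v);ax=-E[:3,2];return o+q*d[v,u]/(q@ax)
for n,a in(('strap far',(195,180)),('mid',(240,212)),('near',(285,246)),('disc',(290,190)),('plate',(200,190))):print(n,fd(*a))
print('round',fz(276,164,.078),'bar',fz(258,197,.078))
print('tip@.088',fz(285,133,.088),two(fray(K,E,285,133),ray(T['K'],T['E'],280.8,191.5)))
print('handle end@.118',fz(163,229,.118),fd(163,229),fd(180,227),fd(195,224))
# orange tint mask for mark subpixel
g=W['p'].astype(int).sum(2)
print(g[122:142,276:294])
s=r.sense();p,R=s['tcp_pos'],s['ee_rot']
G=np.array([.6254,.0958,.100]);tcp=G+.019*RH[:,2];print('tcp grasp',tcp)
a=tcp-.11*RH[:,2];rows(p,R,a,RH,-1);rows(a,RH,tcp,RH,-1)
E
```

```text
strap far [0.6545 0.0404 0.0837]
mid [0.5902 0.0513 0.0852]
near [0.5341 0.0628 0.086 ]
disc [0.5601 0.0016 0.0772]
plate [0.6417 0.0486 0.0845]
round [ 0.5888 -0.0208  0.078 ] bar [0.5854 0.0248 0.078 ]
tip@.088 [ 0.5969 -0.0579  0.088 ] (array([ 0.599 , -0.0596,  0.0857]), np.float64(0.0022080875298293545))
handle end@.118 [0.6305 0.1111 0.118 ] [0.6295 0.1114 0.1197] [0.6241 0.0988 0.1058] [0.6218 0.0845 0.0881]
[[346 362 382 384 338 256 213 213 221 215 238 290 356 385 391 389 388 395]
 [369 400 445 454 397 293 227 210 211 216 244 310 364 385 391 391 389 387]
 [360 392 448 484 440 337 247 214 206 219 259 327 373 392 391 391 390 388]
 [355 375 427 477 468 381 268 219 210 224 271 331 382 390 390 390 390 388]
 [354 367 417 477 483 412 293 218 207 236 299 355 385 390 391 387 388 392]
 [354 366 420 481 494 432 312 229 212 261 337 392 407 392 388 389 391 389]
 [350 360 401 461 488 445 345 242 217 287 390 447 446 421 401 393 386 388]
 [343 346 376 430 475 459 372 264 232 316 429 491 496 469 441 410 391 390]
 [345 349 378 439 488 486 407 288 253 346 456 515 527 515 484 456 424 401]
 [345 
[... 529 characters left out ...]
400 362 315 348 420 480 504 518 523 523 524 529 534 532 538 532]
 [271 294 297 282 265 303 360 408 448 492 515 527 530 533 534 525 529 530]
 [248 244 241 231 237 268 318 356 401 468 511 528 529 530 530 530 531 531]
 [317 295 287 269 265 288 319 355 401 472 518 533 529 533 532 528 531 528]]
tcp grasp [0.6222 0.0816 0.0878]
7 rows
-0.11 -0.81 0.2 -0.53 0.09 0.48 -1;
-0.17 -0.81 0.14 -0.53 0.09 0.48 -1;
-0.23 -0.81 0.07 -0.53 0.09 0.48 -1;
-0.28 -0.79 0.01 -0.53 0.09 0.48 -1;
-0.33 -0.77 -0.05 -0.53 0.09 0.48 -1;
-0.38 -0.74 -0.11 -0.53 0.09 0.48 -1;
-0.43 -0.7 -0.17 -0.53 0.09 0.48 -1
5 rows
-0 -0 0.88 0 0 0 -1;
-0 -0 0.88 0 0 0 -1;
-0 -0 0.88 0 0 0 -1;
-0 -0 0.88 0 0 0 -1;
-0 -0 0.88 0 0 0 -1
```

Run:
```python
from h import *
np.set_printoptions(precision=4,suppress=True)
W=np.load('pics/w1.npz');K,E=W['K'],W['E'];T=np.load('pics/top0.npz')
def fz(u,v,z):
    o,q=fray(K,E,u,v);return o+q*(z-o[2])/q[2]
def blob(p,u,v,w,th):
    g=p.astype(int).sum(2)[v-w:v+w+1,u-w:u+w+1];n,l,st,c=cv2.connectedComponentsWithStats((g<th).astype(np.uint8));k=l[w,w];return c[k]+[u-w,v-w],st[k]
a,s=blob(W['p'],276,164,14,330);print(a,s);R=fz(*a,.078)
b,s=blob(W['p'],258,197,16,250);print(b,s);B=fz(*b,.078)
t=fz(283.9,132.7,.088);print('wrist',R,B,t,'tip-round',t-R,'cam',E[:3,3])
a,s=blob(T['p'],264,199,8,265);print(a,s);R=onz(T['K'],T['E'],*a,.078)
b,s=blob(T['p'],245,200,9,165);print(b,s);B=onz(T['K'],T['E'],*b,.078);t=onz(T['K'],T['E'],280.8,191.5,.088);print('top',R,B,t,t-R,(R+B)/2)
print('two',two(fray(K,E,283.9,132.7),ray(T['K'],T['E'],280.8,191.5)))
```

```text
[275.6827 164.2788] [  5   7  18  15 208]
[256.4292 196.9481] [  1   8  28  17 212]
wrist [ 0.5889 -0.0203  0.078 ] [0.5868 0.0255 0.078 ] [ 0.5982 -0.0577  0.088 ] tip-round [ 0.0093 -0.0375  0.01  ] cam [0.4822 0.162  0.3672]
[264.566  198.8868] [ 5  4  8  8 53]
[245.2353 200.    ] [ 8  4  4 11 34]
top [ 0.5842 -0.0202  0.078 ] [0.5824 0.0262 0.078 ] [ 0.5996 -0.0592  0.088 ] [ 0.0154 -0.0391  0.01  ] [0.5833 0.003  0.078 ]
two (array([ 0.5996, -0.0594,  0.0858]), np.float64(0.0008971877270676859))
```

Request:
jog_arm(plan="-0.11 -0.81 0.2 -0.53 0.09 0.48 -1;-0.17 -0.81 0.14 -0.53 0.09 0.48 -1;-0.23 -0.81 0.07 -0.53 0.09 0.48 -1;-0.28 -0.79 0.01 -0.53 0.09 0.48 -1;-0.33 -0.77 -0.05 -0.53 0.09 0.48 -1;-0.38 -0.74 -0.11 -0.53 0.09 0.48 -1;-0.43 -0.7 -0.17 -0.53 0.09 0.48 -1;0 0 0 0 0 0 -1;0 0 0 0 0 0 -1;0 0 0 0 0 0 -1")

```text
time_s: 12.25
tcp_pos: [0.6392, 0.1614, 0.1579]
ee_rot: [[-0.135, -0.976, -0.171], [-0.622, 0.218, -0.752], [0.771, 0.004, -0.636]]
wrist_force: [-0.0, -0.3, -0.1]
gripper_width: 0.993
gripper_force: 0.0
```

Run:
```python
from h import *;from station import r
s=r.sense();p,R=s['tcp_pos'],s['ee_rot']
rows(p,R,[.6246,.0846,.0885],RH,-1,6)
```

```text
6 rows
-0.03 -0.02 0.7 0 -0.01 0 -1;
-0.02 -0.02 0.7 0 -0.01 0 -1;
-0.02 -0.02 0.7 0 -0.01 0 -1;
-0.02 -0.02 0.7 0 -0.01 0 -1;
-0.02 -0.02 0.7 0 -0.01 0 -1;
-0.02 -0.02 0.7 0 -0.01 0 -1
```

Request:
jog_arm(plan="-0.03 -0.02 0.7 0 -0.01 0 -1;-0.02 -0.02 0.7 0 -0.01 0 -1;-0.02 -0.02 0.7 0 -0.01 0 -1;-0.02 -0.02 0.7 0 -0.01 0 -1;-0.02 -0.02 0.7 0 -0.01 0 -1;-0.02 -0.02 0.7 0 -0.01 0 -1;0 0 0 0 0 0 -1;0 0 0 0 0 0 0;0 0 0 0 0 0 0.5;0 0 0 0 0 0 1")

```text
time_s: 13.25
tcp_pos: [0.6257, 0.086, 0.0893]
ee_rot: [[-0.138, -0.976, -0.167], [-0.63, 0.217, -0.746], [0.764, 0.002, -0.645]]
wrist_force: [-0.1, -0.2, -0.8]
gripper_width: 0.811
gripper_force: 0.0
```

Request:
jog_arm(plan="0 0 0 0 0 0 1;0 0 0 0 0 0 1;0 0 0 0 0 0 1;0 0 0 0 0 0 1;0 0 0 0 0 0 1;0 0 0 0 0 0 1;0 0 0 0 0 0 1;0 0 0 0 0 0 1;0 0 0 0 0 0 1;0 0 0 0 0 0 1")

```text
time_s: 14.25
tcp_pos: [0.6253, 0.085, 0.0883]
ee_rot: [[-0.138, -0.976, -0.169], [-0.629, 0.218, -0.746], [0.765, 0.003, -0.644]]
wrist_force: [-0.3, -0.5, -0.2]
gripper_width: 0.175
gripper_force: 30.0
```

```bash
cat > look.py <<'E'
from h import *;from station import r
np.set_printoptions(precision=4,suppress=True)
def look(name):
    s=r.sense();p,R=s['tcp_pos'],s['ee_rot'];c=r.get_calibration('top');q,d=r.capture('top');K,E=c['mtx'],c['extrinsics']
    print(s['time_s'],p,s['wrist_force'],s['gripper_width'],s['gripper_force'])
    cv2.imwrite(f'pics/{name}.png',q[:,:,::-1]);np.savez(f'pics/{name}.npz',p=q)
    hsv=cv2.cvtColor(q,cv2.COLOR_RGB2HSV);m=((hsv[...,1]<70)&(q.astype(int).sum(2)<265)).astype(np.uint8)
    m[:160]=0;m[240:]=0;m[:,:215]=0;m[:,330:]=0
    n,l,st,ce=cv2.connectedComponentsWithStats(m)
    for k in range(1,n):
        if 20<st[k][4]<150:print(st[k],ce[k],onz(K,E,*ce[k],.078))
    print('tip',onz(K,E,280.8,191.5,.088))
    return s,q
E
python3 -c "
from look import *;s,q=look('t1')"
```

```text
14.25 [0.6253 0.085  0.0883] [-0.3321 -0.4603 -0.1532] 0.17504015965825143 29.998421547934413
[245 192   3  12  33] [245.9697 197.9697] [0.5873 0.0243 0.078 ]
[262 193   7   8  43] [264.9767 196.5814] [ 0.5898 -0.0212  0.078 ]
[225 224  10   7  48] [229.6875 227.1458] [0.5176 0.0638 0.078 ]
tip [ 0.5996 -0.0592  0.088 ]
```

Run:
```python
from h import *;from station import r
s=r.sense();p,R=s['tcp_pos'],s['ee_rot']
rows(p,R,p+[.0100,-.0385,0],R,1,8)
```

```text
8 rows
0.11 -0.09 0.14 0 0 0 1;
0.11 -0.09 0.14 0 0 0 1;
0.11 -0.09 0.14 0 0 0 1;
0.11 -0.09 0.14 0 0 0 1;
0.11 -0.09 0.14 0 0 0 1;
0.11 -0.09 0.14 0 0 0 1;
0.11 -0.09 0.14 0 0 0 1;
0.11 -0.09 0.14 0 0 0 1
```

Request:
jog_arm(plan="0.115 -0.09 0.137 0 0 0 1;0.115 -0.09 0.137 0 0 0 1;0.115 -0.09 0.137 0 0 0 1;0.115 -0.09 0.137 0 0 0 1;0.115 -0.09 0.137 0 0 0 1;0.115 -0.09 0.137 0 0 0 1;0.115 -0.09 0.137 0 0 0 1;0.115 -0.09 0.137 0 0 0 1;0 0 0 0 0 0 1;0 0 0 0 0 0 1")

```text
time_s: 15.3
tcp_pos: [0.6351, 0.045, 0.0883]
ee_rot: [[-0.138, -0.976, -0.17], [-0.628, 0.219, -0.747], [0.766, 0.004, -0.643]]
wrist_force: [0.7, -2.5, -0.1]
gripper_width: 0.176
gripper_force: 30.0
```

Run:
```python
from look import *
s,q=look('t2')
c=r.get_calibration('side');b,_=r.capture('side');np.savez('pics/s2.npz',p=b)
w=r.get_calibration('wrist');wq,_=r.capture('wrist');np.savez('pics/w2.npz',p=wq,K=w['mtx'],E=w['extrinsics'])
a=cv2.resize(q[175:215,260:300],None,fx=10,fy=10,interpolation=3);w=cv2.resize(wq,(533,400))
cv2.imwrite('pics/v2.png',np.hstack([a,w])[:,-800:,::-1] if False else cv2.resize(np.hstack([a,w]),(800,343))[:,:,::-1])
```

```text
15.3 [0.6351 0.045  0.0883] [ 0.6714 -2.5061 -0.1446] 0.17630340004516934 29.996746047399938
[254 160  10   5  25] [257.68 161.32] [ 0.6767 -0.0049  0.078 ]
[261 188   4  12  31] [262.6452 193.6452] [ 0.5971 -0.0158  0.078 ]
[239 219  13   8  58] [245.1379 222.8276] [0.5273 0.0269 0.078 ]
tip [ 0.5996 -0.0592  0.088 ]
```

View pics/v2.png

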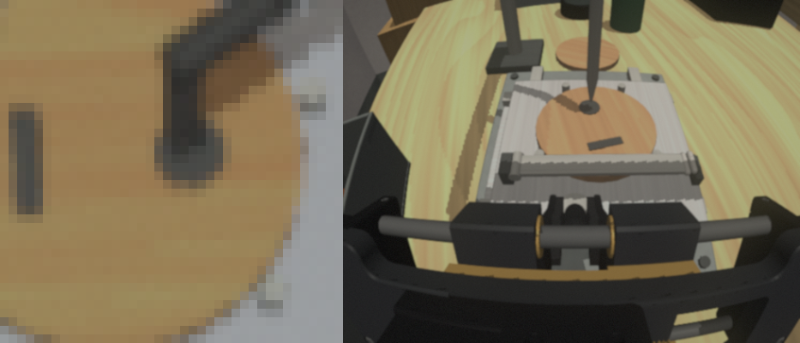

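The crop shows the round mark around the pointer tip, with its centre at top pixel (281.5,192.2). The bar-based estimate puts it about 2 mm too far in -y, so I'll nudge it back.

Request:
jog_arm(plan="-0.02 0.008 -0.024 0 0 0 1;-0.02 0.008 -0.024 0 0 0 1;-0.02 0.007 -0.024 0 0 0 1;-0.02 0.007 -0.024 0 0 0 1;0 0 0 0 0 0 1;0 0 0 0 0 0 1;0 0 0 0 0 0 1;0 0 0 0 0 0 1;0 0 0 0 0 0 1;0 0 0 0 0 0 1")

```text
time_s: 16.45
tcp_pos: [0.6351, 0.0497, 0.0883]
ee_rot: [[-0.138, -0.976, -0.168], [-0.629, 0.217, -0.746], [0.765, 0.003, -0.644]]
wrist_force: [2.3, -0.7, 0.4]
gripper_width: 0.177
gripper_force: 30.0
```

Run:
```python
from look import *
s,q=look('t3')
w=r.get_calibration('wrist');wq,_=r.capture('wrist');np.savez('pics/w3.npz',p=wq,K=w['mtx'],E=w['extrinsics'])
c=r.get_calibration('side');b,_=r.capture('side');np.savez('pics/s3.npz',p=b)
f=lambda i,k:cv2.resize(i,None,fx=k,fy=k,interpolation=3)
cv2.imwrite('pics/v3.png',np.hstack([f(q[175:211,262:298],11),f(wq[105:150,276:326],8.8)])[:,:,::-1])
```

```text
16.45 [0.6351 0.0497 0.0883] [ 2.2786 -0.7402  0.4035] 0.17696052065756068 29.99888596823439
[252 160  10   5  29] [255.8276 161.4828] [ 0.6764 -0.0004  0.078 ]
[259 188   4  12  32] [260.4062 193.2812] [ 0.5981 -0.0104  0.078 ]
[236 219  14   8  62] [242.7419 222.6452] [0.5278 0.0326 0.078 ]
tip [ 0.5996 -0.0592  0.088 ]
```

View pics/v3.png

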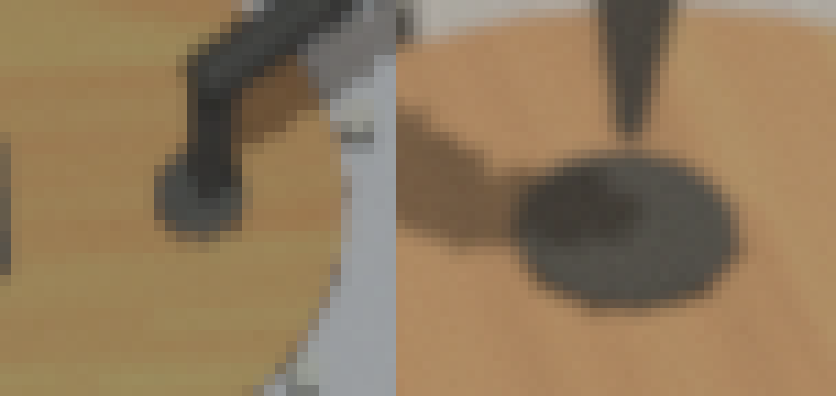

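Run:
```python
from h import *
np.set_printoptions(precision=4,suppress=True)
W=np.load('pics/w3.npz');K,E=W['K'],W['E'];c=np.load('pics/top0.npz')
def fz(u,v,z):
    o,q=fray(K,E,u,v);return o+q*(z-o[2])/q[2]
t=fz(302.1,120.3,.088);m=fz(302.0,130.4,.078);print('wrist',t,m,t-m)
m=onz(c['K'],c['E'],279.6,192.6,.078);print('top mark',m,onz(c['K'],c['E'],280.9,191.5,.088)-m)
```

```text
wrist [ 0.598  -0.0566  0.088 ] [ 0.5978 -0.056   0.078 ] [ 0.0002 -0.0006  0.01  ]
top mark [ 0.5989 -0.0565  0.078 ] [ 0.0007 -0.003   0.01  ]
```

Request:
jog_arm(plan="0.018 -0.006 0.021 0 0 0 1;0.018 -0.006 0.021 0 0 0 1;0.018 -0.006 0.021 0 0 0 1;0.017 -0.006 0.021 0 0 0 1;0 0 0 0 0 0 1;0 0 0 0 0 0 1;0 0 0 0 0 0 1;0 0 0 0 0 0 1;0 0 0 0 0 0 1;0 0 0 0 0 0 1")

```text
time_s: 17.6
tcp_pos: [0.6348, 0.0465, 0.0883]
ee_rot: [[-0.137, -0.976, -0.169], [-0.629, 0.218, -0.747], [0.766, 0.004, -0.643]]
wrist_force: [-2.1, 3.2, 1.5]
gripper_width: 0.171
gripper_force: 30.0
```

```bash
python3 -c "
from look import *;s,q=look('t4')"
```

```text
17.6 [0.6348 0.0465 0.0883] [-2.0736  3.2004  1.4511] 0.17133821858807438 30.002554580569267
[253 160  10   4  23] [257.1739 161.087 ] [ 0.6773 -0.0037  0.078 ]
[261 188   3  12  35] [261.9714 193.6571] [ 0.5971 -0.0141  0.078 ]
[218 196   5  12  21] [220.     203.2381] [0.5756 0.0866 0.078 ]
[236 215  15  12  66] [243.6667 222.4545] [0.5282 0.0304 0.078 ]
tip [ 0.5996 -0.0592  0.088 ]
```

Request:
jog_arm(plan="-0.019 0.006 -0.022 0 0 0 1;-0.019 0.006 -0.022 0 0 0 1;-0.019 0.006 -0.022 0 0 0 1;-0.018 0.006 -0.022 0 0 0 1;0 0 0 0 0 0 1;0 0 0 0 0 0 1;0 0 0 0 0 0 1;0 0 0 0 0 0 1;0 0 0 0 0 0 1;0 0 0 0 0 0 1")

```text
time_s: 18.65
tcp_pos: [0.6351, 0.0496, 0.0883]
ee_rot: [[-0.138, -0.976, -0.169], [-0.629, 0.218, -0.746], [0.765, 0.003, -0.644]]
wrist_force: [1.5, -2.7, 1.3]
gripper_width: 0.176
gripper_force: 30.0
```

Request:
jog_arm(plan="0 0 0 0 0 0 1;0 0 0 0 0 0 1;0 0 0 0 0 0 1;0 0 0 0 0 0 1;0 0 0 0 0 0 1;0 0 0 0 0 0 1;0 0 0 0 0 0 1;0 0 0 0 0 0 1;0 0 0 0 0 0 1;0 0 0 0 0 0 1")

```text
time_s: 19.65
tcp_pos: [0.6351, 0.0497, 0.0883]
ee_rot: [[-0.138, -0.976, -0.169], [-0.629, 0.218, -0.746], [0.765, 0.003, -0.644]]
wrist_force: [1.5, -2.8, 1.4]
gripper_width: 0.172
gripper_force: 30.0
```

Run:
```python
from look import *
s,q=look('t5')
p,R=s['tcp_pos'],s['ee_rot'];rows(p,R,p+[.002,-.046,0],R,1,10)
```

```text
19.65 [0.6351 0.0497 0.0883] [ 1.5254 -2.8333  1.4287] 0.17198640618435393 29.99850281048566
[252 160  10   5  31] [255.8387 161.5806] [ 0.6762 -0.0004  0.078 ]
[259 188   4  12  33] [260.5455 193.6667] [ 0.5971 -0.0107  0.078 ]
[236 219  14   8  62] [242.7419 222.6452] [0.5278 0.0326 0.078 ]
tip [ 0.5996 -0.0592  0.088 ]
10 rows
0.11 -0.05 0.14 0 0 0 1;
0.11 -0.05 0.14 0 0 0 1;
0.11 -0.05 0.14 0 0 0 1;
0.11 -0.05 0.14 0 0 0 1;
0.11 -0.05 0.14 0 0 0 1;
0.11 -0.05 0.14 0 0 0 1;
0.11 -0.05 0.14 0 0 0 1;
0.11 -0.05 0.14 0 0 0 1;
0.11 -0.05 0.14 0 0 0 1;
0.11 -0.05 0.14 0 0 0 1
```

Request:
jog_arm(plan="0.019 -0.006 0.022 0 0 0 1;0.019 -0.006 0.022 0 0 0 1;0 0 0 0 0 0 1;0 0 0 0 0 0 1;0 0 0 0 0 0 1;0 0 0 0 0 0 1;0 0 0 0 0 0 1;0 0 0 0 0 0 1;0 0 0 0 0 0 1;0 0 0 0 0 0 1")

```text
time_s: 20.7
tcp_pos: [0.6348, 0.048, 0.0883]
ee_rot: [[-0.138, -0.976, -0.169], [-0.629, 0.218, -0.746], [0.765, 0.004, -0.644]]
wrist_force: [-1.6, 3.3, 2.2]
gripper_width: 0.176
gripper_force: 30.0
```

Run:
```python
from look import *
s,q=look('t6')
p,R=s['tcp_pos'],s['ee_rot'];print(R.T@np.array([.0023,-.0462,0])/.025)
w=r.get_calibration('wrist');wq,_=r.capture('wrist');np.savez('pics/w6.npz',p=wq,K=w['mtx'],E=w['extrinsics'])
```

```text
20.7 [0.6348 0.048  0.0883] [-1.6478  3.2675  2.1519] 0.1760976845149933 30.00548608135432
[253 160  10   5  29] [256.4138 161.4138] [ 0.6766 -0.0018  0.078 ]
[260 188   3  12  34] [261.0588 193.5   ] [ 0.5975 -0.012   0.078 ]
[239 220  11   7  53] [244.1698 222.9434] [0.527  0.0292 0.078 ]
tip [ 0.5996 -0.0592  0.088 ]
[ 1.1491 -0.4928  1.364 ]
```

Request:
jog_arm(plan="0.116 -0.047 0.137 0 0 0 1;0.116 -0.047 0.137 0 0 0 1;0.116 -0.047 0.137 0 0 0 1;0.116 -0.047 0.137 0 0 0 1;0.116 -0.047 0.137 0 0 0 1;0.116 -0.047 0.137 0 0 0 1;0.116 -0.047 0.137 0 0 0 1;0.116 -0.047 0.137 0 0 0 1;0.116 -0.047 0.137 0 0 0 1;0.111 -0.047 0.137 0 0 0 1")

```text
time_s: 21.8
tcp_pos: [0.6367, 0.0014, 0.0883]
ee_rot: [[-0.138, -0.976, -0.169], [-0.629, 0.218, -0.746], [0.765, 0.004, -0.644]]
wrist_force: [-1.3, 3.3, 1.4]
gripper_width: 0.177
gripper_force: 30.0
```

Request:
jog_arm(plan="0 0 0 0 0 0 1;0 0 0 0 0 0 1;0 0 0 0 0 0 1;0 0 0 0 0 0 1;0 0 0 0 0 0 1;0 0 0 0 0 0 1;0 0 0 0 0 0 1;0 0 0 0 0 0 1;0 0 0 0 0 0 1;0 0 0 0 0 0 1")

```text
time_s: 22.8
tcp_pos: [0.6368, 0.0019, 0.0883]
ee_rot: [[-0.138, -0.976, -0.169], [-0.629, 0.218, -0.746], [0.765, 0.003, -0.644]]
wrist_force: [1.3, -3.5, 0.7]
gripper_width: 0.179
gripper_force: 30.0
```

Run:
```python
from look import *
s,q=look('t7')
w=r.get_calibration('wrist');wq,_=r.capture('wrist');np.savez('pics/w7.npz',p=wq,K=w['mtx'],E=w['extrinsics'])
f=lambda i,k:cv2.resize(i,None,fx=k,fy=k,interpolation=3)
cv2.imwrite('pics/v7.png',np.hstack([f(q[175:211,262:298],11),f(wq[95:140,276:321],8.8)])[:,:,::-1])
```

```text
22.8 [0.6368 0.0019 0.0883] [ 1.3193 -3.5145  0.7157] 0.17904761861908056 29.99775816919282
[227 160  10  21 112] [231.3214 170.0536] [0.6563 0.059  0.078 ]
[296 188   8   7  44] [299.5 191. ] [ 0.602  -0.1043  0.078 ]
[260 219   9   7  42] [264.1429 222.0476] [ 0.5283 -0.0183  0.078 ]
[239 220  10   7  59] [243.3729 222.8644] [0.5272 0.0311 0.078 ]
tip [ 0.5996 -0.0592  0.088 ]
```

View pics/v7.png

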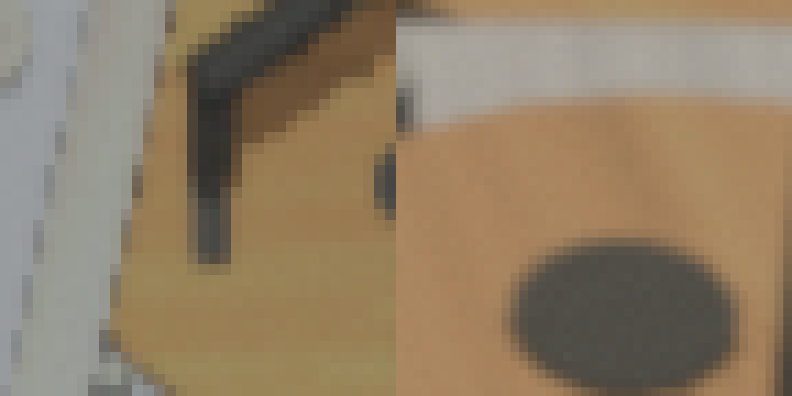

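The bar mark lies straight under the pointer: bar column 211 against rod 213 in the crop. From the round mark, the bar's centre is at (0.600,-0.058). I'll release and back off along the handle.

Request:
jog_arm(plan="0 0 0 0 0 0 0.6;0 0 0 0 0 0 0.4;0 0 0 0 0 0 0;0 0 0 0 0 0 -0.5;0 0 0 0 0 0 -1;0 0 0 0 0 0 -1;0 0 0 0 0 0 -1;0 0 0 0 0 0 -1;0 0 0 0 0 0 -1;0 0 0 0 0 0 -1")

```text
time_s: 23.9
tcp_pos: [0.6367, 0.0018, 0.0883]
ee_rot: [[-0.138, -0.976, -0.169], [-0.629, 0.218, -0.746], [0.765, 0.004, -0.644]]
wrist_force: [0.6, 0.8, 0.7]
gripper_width: 0.928
gripper_force: 0.0
```

Request:
jog_arm(plan="0 0 -0.2 0 0 0 -1;0 0 -0.4 0 0 0 -1;0 0 -0.6 0 0 0 -1;0 0 -0.6 0 0 0 -1;0 0 -0.6 0 0 0 -1;0 0 -0.6 0 0 0 -1;0 0 -0.6 0 0 0 -1;0 0 -0.4 0 0 0 -1;0 0 0 0 0 0 -1;0 0 0 0 0 0 -1")

```text
time_s: 24.9
tcp_pos: [0.6534, 0.0767, 0.1525]
ee_rot: [[-0.137, -0.976, -0.169], [-0.629, 0.218, -0.746], [0.765, 0.004, -0.644]]
wrist_force: [0.9, -0.5, 0.1]
gripper_width: 1.003
gripper_force: 0.0
```

Run:
```python
from look import *
s,q=look('t8')
g=q[175:211,262:298].astype(int).sum(2);print(g[18:26,14:26])
w=r.get_calibration('wrist');wq,d=r.capture('wrist');K,E=w['mtx'],w['extrinsics']
hsv=cv2.cvtColor(wq,cv2.COLOR_RGB2HSV);m=((hsv[...,1]<70)&(wq.astype(int).sum(2)<280)).astype(np.uint8);m[230:]=0
n,l,st,ce=cv2.connectedComponentsWithStats(m)
for k in range(1,n):
    if 40<st[k][4]<900:
        o,v=fray(K,E,*ce[k]);print(st[k],ce[k],o+v*(.078-o[2])/v[2])
```

```text
24.9 [0.6534 0.0767 0.1525] [ 0.9326 -0.5338  0.0642] 1.0031622262877304 0.0
[296 188   8   7  44] [299.5 191. ] [ 0.602  -0.1043  0.078 ]
[239 220  10   7  57] [243.4035 222.8772] [0.5272 0.031  0.078 ]
[260 220  10   6  41] [264.3659 222.0732] [ 0.5283 -0.0189  0.078 ]
tip [ 0.5996 -0.0592  0.088 ]
[[368 370 360 287 209 202 242 352 367 368 367 369]
 [366 365 360 294 231 216 246 352 363 363 363 363]
 [366 364 357 297 230 217 242 352 366 364 366 362]
 [372 370 363 298 226 216 245 353 365 366 364 366]
 [368 369 360 302 236 217 243 357 369 368 371 371]
 [372 374 370 325 253 226 260 365 375 376 375 373]
 [381 377 376 363 338 331 341 373 375 378 376 378]
 [380 379 382 378 375 374 378 377 379 377 375 378]]
[493   0  67  28 174] [518.0345   6.7011] [-0.2726 -0.5963  0.078 ]
[288 121  17  11 154] [296.1234 125.9351] [ 0.5999 -0.1036  0.078 ]
[295 152  29  10 146] [308.863 156.226] [ 0.5983 -0.0577  0.078 ]
[220 165 159  26 691] [272.4443 180.5702] [ 0.6395 -0.0353  0.078 ]
[383 168  12  24 164] [388.8598 182.25  ] [ 0.531  -0.0102  0.078 ]
[271 204  25  23 399] [283.3584 215.8672] [0.638  0.0045 0.078 ]
```

```bash
python3 -c "
from station import r;print(r.finish_job())"
```

```text
the job is handed in; nothing more can be done
None
```

I shut the strap, stopped the round mark under the pointer, left the bar mark standing there, backed the arm clear and handed the job in at about 25 s. My last measurements put the bar mark within 2 mm of the tip, but the hand-in returned no verdict.

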